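# Fit the spacer sleeves to the polisher spindles

## Task

Fit each of the two flanged steel sleeves to the spindle its bore matches: the wide one on the thick spindle, the narrow one on the thin spindle, flange down. Slide each sleeve gently down its shaft until the flange sits flat and fully home on the dark shoulder, without letting it drop, then let go. Leave the other things on the bench where they are.

Things in the scene. Friction and masses are not known exactly. Their poses are not given: they have to be found in the camera images.
- wide_sleeve: Plain steel flanged sleeve, standing upright and open at both ends: tube 46 mm outside, 50 mm high overall, with a round flange 64 mm across and 8 mm thick at its lower end; bore 33 mm straight through. Origin: centre of the underside of the flange; z runs up the bore. 0.21 to 0.42 kg.
- narrow_sleeve: Plain steel flanged sleeve, the slimmer of the two, standing upright and open at both ends: tube 28 mm outside, 50 mm high overall, with a round flange 44 mm across and 8 mm thick at its lower end; bore 19 mm straight through. Origin: centre of the underside of the flange; z runs up the bore. 0.09 to 0.18 kg.
- thick_spindle_seat (a point): Seat of the thick spindle: the point on the shaft's axis at the height of the shoulder on which the sleeve's flange must rest; z up. The spindle unit is a fixed white block 90 x 90 x 24 mm with a dark round shoulder on top (66 mm across, its top 30 mm above the table) and an upright steel shaft, 30 mm in diameter, that rises 62 mm above the shoulder; the top 5 mm are chamfered to 23 mm.
- thin_spindle_seat (a point): Seat of the thin spindle: the same point on the other unit. A like white block 90 x 90 x 24 mm with a dark round shoulder (52 mm across, its top 30 mm above the table) and an upright steel shaft, 16 mm in diameter, that rises 62 mm above the shoulder; the top 5 mm are chamfered to 9 mm.
- puck_a: Bystander: black resin specimen mount, an upright disc 30 mm across and 18 mm high; origin at the centre of its underside.
- puck_b: Bystander: amber resin specimen mount, an upright disc 30 mm across and 18 mm high; origin at the centre of its underside.
- screwdriver: Bystander: screwdriver lying on the bench, about 200 mm long; origin under its middle, x along it.
- wrench: Bystander: steel wrench lying on the bench, about 180 mm long; origin under its middle, x along it.
- bottle: Bystander: white plastic bottle, 56 mm across and 150 mm high, standing; origin at the centre of its underside.
- jar: Bystander: amber jar with a black cap, 50 mm across and 50 mm high, standing; origin at the centre of its underside.
- platen: Bystander: polishing platen lying flat, 200 mm across and 12 mm thick, brick-red face on aluminium; origin at the centre of its underside.
There are look-alikes about, which are no part of the job. Leave any green look-alike of the narrow_sleeve alone.

How it is judged (in metres and radians):
At the end, for the whole second after the job is handed in: The wide sleeve is on the thick spindle and the narrow sleeve on the thin one, each upright with the flange down (tilt under 0.06 rad), centred within 3 mm of the shaft's axis, its underside within 2.5 mm of the shoulder, and at rest (horizontal distance between wide_sleeve and thick_spindle_seat below 0.003 m and z of wide_sleeve in the frame of thick_spindle_seat between -0.003 and 0.0025 m and angle between each of wide_sleeve, narrow_sleeve's own z axis and vertical below 0.06 rad and linear speed of each of wide_sleeve, narrow_sleeve below 0.02 m/s and horizontal distance between narrow_sleeve and thin_spindle_seat below 0.003 m and z of narrow_sleeve in the frame of thin_spindle_seat between -0.003 and 0.0025 m); the robot touches nothing.
It fails at once if the wide sleeve drops or is rammed down a shaft (faster than 0.3 m/s while on it) ((horizontal distance between wide_sleeve and thick_spindle_seat below 0.012 m and z of wide_sleeve in the frame of thick_spindle_seat below 0.06 m and linear speed of wide_sleeve above 0.3 m/s) or (horizontal distance between wide_sleeve and thin_spindle_seat below 0.012 m and z of wide_sleeve in the frame of thin_spindle_seat below 0.06 m and linear speed of wide_sleeve above 0.3 m/s)).
It fails at once if the narrow sleeve drops or is rammed down a shaft (faster than 0.3 m/s while on it) ((horizontal distance between narrow_sleeve and thick_spindle_seat below 0.012 m and z of narrow_sleeve in the frame of thick_spindle_seat below 0.06 m and linear speed of narrow_sleeve above 0.3 m/s) or (horizontal distance between narrow_sleeve and thin_spindle_seat below 0.012 m and z of narrow_sleeve in the frame of thin_spindle_seat below 0.06 m and linear speed of narrow_sleeve above 0.3 m/s)).
It fails at once if another thing on the bench is shifted by more than 30 mm (distance of any of puck_a, puck_b, screwdriver, wrench, bottle, jar, platen from where it was at the start of the episode above 0.03 m).
It also fails if it takes over 64 s, if anything falls off the work surface, if the arm or the gripper's body presses on something with over 40 N, if the wrist force passes 120 N, or if a joint passes its speed limit or range.

## Robot

A 7-joint arm with a two-finger parallel gripper is mounted at the origin on the work surface. World frame = base frame: x ahead of the robot, y to its left, z up, the work surface at z = 0. Lengths are in mm, angles in rad, forces in N, time in s.
With the tool pointing down it reaches from about 400 to 900 mm from the base axis. Payload 5.6 kg.
Tool frame: the origin (TCP) lies midway between the tips of the shut fingers; the grasp point (between the pads) lies 19 mm behind it; z points along the fingers, y is the line along which they close (so a half turn about z gives the same grasp; the last joint's range is limited). The gripper opens to 92 mm and grips with 3 to 60 N. Pads are 20 mm wide; open, the fingers measure 128 mm over their backs; the gripper's body (75 mm by 189 mm) begins 69 mm behind the grasp point.
Start: joints at [-1.352, 0.468, -0.012, 1.603, 0.006, 1.071, -0.056], TCP at [168.274, 627.848, 214.592] pointing down, gripper open.
Joint ranges: [-2.53, 2.53], [-0.31, 2.02], [-1.57, 1.55], [0.28, 2.44], [-1.29, 4.43], [0.15, 1.84], [-2.92, 2.92]. Speed limits (rad/s): [2.57, 2.57, 3.14, 3.14, 3.14, 3.14, 3.14].

## Interface

Orientations are given as a rotation vector (axis times angle).
In Python, from cell import robot, grip, kin, viewer gives the robot as it stands. Calls block until the motion is done:
- robot.movep(position, orientation): joint-space move of the TCP to a pose.
- robot.servo_line(position, feed=150, rotation=None): straight line of the TCP; rotation=None keeps the orientation; feed is the mean speed in mm/s.
- robot.goto_joints(angles): joint-space move.
- grip(opening, newtons=None): opening from 0.0 (shut) to 1.0 (fully open); newtons is the grip in N (None keeps the last); returns when the fingers have stopped.
- robot.hold(seconds).
- kin.ik(position, orientation): joint angles nearest the present ones, or None.
- robot.observe(): the state.
- viewer.read_camera(name): name is "side" or "top"; returns the picture (384x512x3 uint8, red, green, blue); there is no depth.
- viewer.camera_info(name): a dict with "camera_matrix" (3x3 intrinsics, pixels), "k1" (the pictures are not rectified: a ray, as slopes to the right and down, at radius r is drawn at 1 + k1 r^2 times it, then the intrinsics apply), "R" (3x3) and "t" (3): a world point X has camera coordinates R X + t. Camera axes: x right, y down, z forward; pixel columns grow to the right and rows downward; lengths in mm; the calibration is good to about 2 mm. A picture is of the moment at which its call begins. camera_info takes no time and is no camera call.
A pose or a line that the arm cannot do raises robot.IKError and nothing moves.
- robot.job_done(): hands the job in; it is judged then, once.
Trained networks look in the newest picture that a camera, given by its name, has taken for a name from the list of things; names that differ only in an ending like _2 or _b are one class to them, and where a whole thing is asked for, a point or a joint stands for the part that bears it (a point fixed in the world has none). Each returns a list of dicts, best first, with "confidence" (0 to 1); they miss things now and then, are a little off and sometimes report something else, mostly with a low value. They report only what shows in the picture. A call takes as long as a camera call. They do not tell look-alikes from the thing itself.
- viewer.silhouettes(name, camera): "mask" (384x512 bool, what is visible of it).
- viewer.pinpoint(name, camera): "at" ([x, y, z] in mm, in the coordinates of the camera as it stood for that picture, good to about 4 mm: a listed point, or the origin of a listed thing).
The state is a dict: "t": time; "joints": joint angles; "joint_velocities": joint speeds; "joint_torque": joint torques, N m; "tcp_pos": TCP position; "tcp_rot": TCP orientation; "contact_force": force on the tool from outside, world axes, zero at the start; "wrist_torque": the same for the moment, N m; "grip_width": opening from 0.0 (shut) to 1.0 (fully open); "grip_force": force on a finger pad.
Only numpy, scipy, OpenCV 4.12 (cv2) and the standard library are available. Lean on these libraries where they do the work, as an engineer would, in place of code of your own. Each camera call takes 0.05 s, during which the arm holds its last target. There are 200 camera calls.

## Working session

There is one attempt and no reset: what is moved stays moved. The work goes in short steps, each a Python script; the robot and the scene stay as the last script left them, time stands still between calls to the robot, and variables do not carry over. Pictures are saved under pics/ and viewed, at most 10 in all, crops included, and the job is handed in when it is done.

```bash
ls; mkdir -p pics; cat > h.py <<'E'
import numpy as np, cv2
from cell import robot, grip, kin, viewer
def snap(cam,fn=None):
    im=viewer.read_camera(cam)
    if fn: cv2.imwrite('pics/'+fn,im[:,:,::-1])
    return im
def c2w(cam,p):
    i=viewer.camera_info(cam); return np.array(i['R']).T@(np.array(p)-np.array(i['t']))
def dist(i): return np.array([i['k1'],0,0,0,0],float)
def proj(cam,P):
    i=viewer.camera_info(cam); K=np.array(i['camera_matrix'],float)
    r,_=cv2.Rodrigues(np.array(i['R'],float))
    return cv2.projectPoints(np.array(P,float).reshape(-1,1,3),r,np.array(i['t'],float),K,dist(i))[0].reshape(-1,2)
def onz(cam,uv,z):
    i=viewer.camera_info(cam); K=np.array(i['camera_matrix'],float);R=np.array(i['R']);t=np.array(i['t'])
    q=cv2.undistortPoints(np.array(uv,float).reshape(-1,1,2),K,dist(i)).reshape(-1,2)
    d=np.c_[q,np.ones(len(q))]@R; c=-R.T@t
    return c+d*((z-c[2])/d[:,2])[:,None]
E
python3 - <<'E'
from h import *
np.set_printoptions(precision=1,suppress=True)
a=snap('top');b=snap('side')
for n,im in(('top',a),('side',b)):
    cv2.imwrite(f'pics/{n}0.png',cv2.resize(im[:,:,::-1],(800,600),interpolation=cv2.INTER_CUBIC))
    i=viewer.camera_info(n);print(n,'cam at',c2w(n,[0,0,0]),i['k1'],i['camera_matrix'][0][0])
for c in('top','side'):
  for n in('wide_sleeve','narrow_sleeve','thick_spindle_seat','thin_spindle_seat','puck_a','screwdriver','wrench','bottle','jar','platen'):
    for d in viewer.pinpoint(n,c):
        w=c2w(c,d['at']);print(c,n,round(d['confidence'],2),w,proj(c,w)[0])
o=robot.observe();print(o['t'],o['tcp_pos'],o['tcp_rot'])
E
```

```text
pics
top cam at [ 349.7  -24.5 1577.1] 0.01842712623191986 490.98606277514625
side cam at [ 351.8 1137.8  891.1] 0.00880387312244822 415.2599976433274
top wide_sleeve 0.62 [ 440.9 -213.2   -0.8] [324.8 222.8]
top narrow_sleeve 0.54 [444.6 187.5  -1.6] [200.  224.6]
top narrow_sleeve 0.53 [442.8  95.   -0.1] [228.6 224.5]
top narrow_sleeve 0.51 [351.  106.3  -0.4] [225.5 253.4]
top narrow_sleeve 0.51 [ 551.7 -342.9   -1.4] [363.7 187.5]
top narrow_sleeve 0.41 [614.9  22.8  -2.9] [250.  171.2]
top thick_spindle_seat 0.87 [ 585.3 -167.6   27.3] [309.6 177.3]
top thin_spindle_seat 0.56 [610.7 179.2  30.9] [200.8 172. ]
top puck_a 0.54 [454.9  -7.4  -4.1] [260.4 220. ]
top puck_a 0.42 [616.8  25.7  -1.6] [249.1 170.6]
top screwdriver 0.85 [ 550.7 -342.6   -2.8] [363.5 187.9]
top screwdriver 0.48 [ 380.3 -450.8   -2. ] [400.6 240.1]
top wrench 0.75 [ 380.3 -450.8   -3.3] [400.5 240.2]
top bottle 0.65 [ 669.3 -422.9   -4.7] [386.3 151.3]
top jar 0.52 [748.9  45.7   0.2] [242.2 131.1]
top platen 0.74 [567.4 439.8   1.1] [122.1 188.7]
top platen 0.42 [ 443.5 -214.5   -2.5] [325.1 222. ]
top p
[... 329 characters left out ...]
thick_spindle_seat 0.58 [ 582.2 -170.6   28.8] [255.5 178.3]
side thin_spindle_seat 0.58 [ 547.4 -342.2   -3.4] [271.  163.7]
side thin_spindle_seat 0.57 [603.7 180.4  28.6] [228.6 237.4]
side puck_a 0.61 [607.5  22.4   0.1] [238.3 214. ]
side puck_a 0.42 [448.2  -6.7  -2.6] [284.7 215.1]
side puck_a 0.17 [750.6  39.1   0.9] [197.4 211.8]
side screwdriver 0.76 [ 546.6 -343.7   -2.4] [271.3 163.4]
side wrench 0.64 [ 381.6 -455.5    2.2] [312.9 153.3]
side bottle 0.95 [ 665.  -426.1   -4. ] [247.4 151.4]
side bottle 0.59 [ 545.6 -342.1   -1.9] [271.5 163.5]
side jar 0.63 [749.9  38.8   3.3] [197.5 211.3]
side platen 0.7 [562.5 437.4   1.3] [221.5 309.7]
1.1 [168.3 627.8 214.6] [ 0.4  3.1 -0. ]
```

View pics/top0.png

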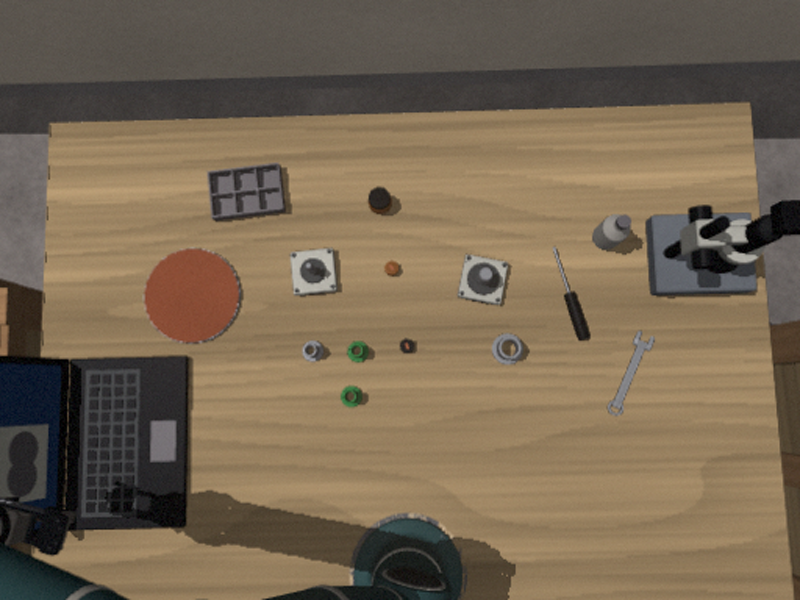

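View pics/side0.png

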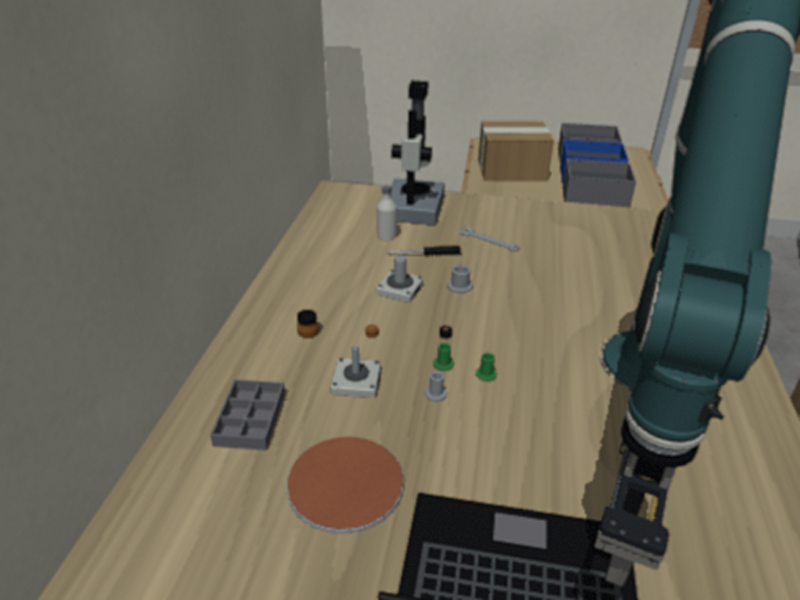

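Candidates in the native top view are the steel narrow sleeve (200,225), two green look-alikes (229,225) and (225,253), which I leave alone, and the wide sleeve (325,223). The spindles are thick (310,177) and thin (201,172). I choose steel (200,225) and (325,223). Next comes a close crop plus silhouette fits from both cameras.

```bash
cat > fit.py <<'E'
from h import *
from scipy.optimize import least_squares, minimize
th=np.linspace(0,2*np.pi,48,endpoint=False)
def ring(r,z): return np.c_[r*np.cos(th),r*np.sin(th),0*th+z]
def cyl(r0,z0,r1,z1): return np.r_[ring(r0,z0),ring(r1,z1)]
BOX=np.array([[x,y,z] for x in(-45,45) for y in(-45,45) for z in(0,24)],float)
M={'wide_sleeve':[cyl(32,0,32,8),cyl(23,0,23,50)],'narrow_sleeve':[cyl(22,0,22,8),cyl(14,0,14,50)],
'thick_spindle_seat':[BOX,cyl(33,24,33,30),cyl(15,30,15,87),cyl(15,87,11.5,92)],
'thin_spindle_seat':[BOX,cyl(26,24,26,30),cyl(8,30,8,87),cyl(8,87,4.5,92)]}
S=8
def render(cam,n,x,y,yaw):
    c,s=np.cos(yaw),np.sin(yaw);R=np.array([[c,-s,0],[s,c,0],[0,0,1]])
    im=np.zeros((384*S,512*S),np.uint8)
    for p in M[n]:
        uv=proj(cam,p@R.T+[x,y,0]); h=cv2.convexHull(((uv+.5)*S-.5).astype(np.float32)).round().astype(np.int32)
        cv2.fillConvexPoly(im,h,1)
    return cv2.resize(im.astype(np.float32),(512,384),interpolation=cv2.INTER_AREA)
def fit(cam,n,masks,x,y):
    m=np.mean(masks,0).astype(np.float32)
    f=lambda p: float(((render(cam,n,x+p[0],y+p[1],p[2]/30)-m)**2).sum())
    spin='seat' in n
    best=None
    for y0 in ([0,10,20,-10] if spin else [0]):
        r=minimize(f,[0,0,y0],method='Nelder-Mead',options=dict(initial_simplex=np.array([[0,0,y0],[3,0,y0],[0,3,y0],[1,1,y0+(5 if spin else .1)]],float),xatol=.05,fatol=.02,maxiter=120))
        if best is None or r.fun<best.fun: best=r
    return x+best.x[0],y+best.x[1],best.x[2]/30,best.fun,m.sum()
E
python3 - <<'E'
from fit import *
np.set_printoptions(precision=2,suppress=True)
P={'wide_sleeve':(439,-214),'narrow_sleeve':(446,187.5),'thick_spindle_seat':(584,-169),'thin_spindle_seat':(607,180)}
ms={}
for k in range(3):
  for c in('top','side'):
    im=snap(c)
    if k==0: 
      if c=='top':
        a=im[200:270,180:245];b=im[200:245,300:350]
        cv2.imwrite('pics/crop.png',np.hstack([cv2.resize(a,(390,420),interpolation=3),cv2.resize(b,(400,420),interpolation=3)])[:,:,::-1])
    for n,(x,y) in P.items():
      c0=proj(c,[x,y,20])[0].round().astype(int)
      for d in viewer.silhouettes(n,c):
        if d['mask'][c0[1]-3:c0[1]+4,c0[0]-3:c0[0]+4].mean()>.3: ms.setdefault((c,n),[]).append(d['mask']);break
for (c,n),m in ms.items():
  print(c,n,len(m),[int(q.sum()) for q in m],np.array(fit(c,n,m,*P[n])))
E
```

```text
top narrow_sleeve 3 [145, 130, 140] [446.46 186.45   0.     6.17 138.33]
top thick_spindle_seat 3 [803, 847, 770] [ 584.   -165.67   -0.22   13.19  806.67]
top thin_spindle_seat 3 [814, 790, 753] [609.2  182.43   0.08  20.32 785.67]
side wide_sleeve 3 [239, 225, 209] [ 437.45 -211.24   -0.      9.68  224.33]
side narrow_sleeve 3 [174, 189, 223] [444.69 185.37   0.    10.34 195.33]Traceback (most recent call last):
  File "<stdin>", line 17, in <module>
  File "fit.py", line 24, in fit
    r=minimize(f,[0,0,y0],method='Nelder-Mead',options=dict(initial_simplex=np.array([[0,0,y0],[3,0,y0],[0,3,y0],[1,1,y0+(5 if spin else .1)]],float),xatol=.05,fatol=.02,maxiter=120))
    res = _minimize_neldermead(fun, x0, args, callback, bounds=bounds,
                               **options)
    fsim[j] = func(sim[j])
              ~~~~^^^^^^^^
    fx = function(np.copy(x), *(wrapper_args + args))
  File "fit.py", line 20, in <lambda>
    f=lambda p: float(((render(cam,n,x+p[0],y+p[1],p[2]/30)-m)**2).sum())
                        ~~~~~~^^^^^^^^^^^^^^^^^^^^^^^^^^^^^
  File "fit.py", line 15, in render
    uv=proj(cam,p@R.T+[x,y,0]); h=cv2.convexHull(((uv+.5)*S-.5).astype(np.float32)).round().astype(np.int32)
  File "h.py", line 11, in proj
    i=viewer.camera_info(cam); K=np.array(i['camera_matrix'],float)
ValueError: time passes only in moves, steps and waits
```

View pics/crop.png

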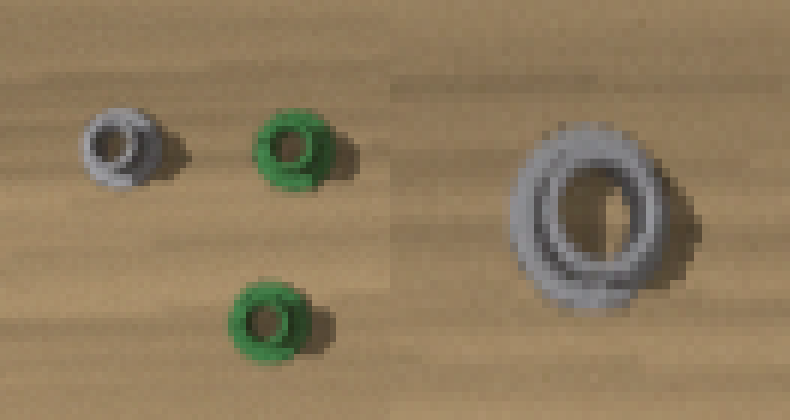

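The crop shows a bare steel narrow sleeve at left and the open steel wide ring at right, with the two greens as look-alikes, so the choice is confirmed. For the poses I'll do one more photometric fit with camera info cached.

```bash
sed -i 's/viewer.camera_info(\([a-z]*\))/info(\1)/' h.py; cat >> h.py <<'E'
_c={}
def info(c):
    if c not in _c: _c[c]=viewer.camera_info(c)
    return _c[c]
E
cat > photo.py <<'E'
from fit import *
def layers(cam,n,x,y,yaw,box):
    c,s=np.cos(yaw),np.sin(yaw);R=np.array([[c,-s,0],[s,c,0],[0,0,1]]);u0,v0,w,h=box
    lab=np.zeros((h*S,w*S),np.uint8)
    if 'seat' in n:
        r,q=(15,33) if 'thick' in n else (8,26)
        L=[(BOX,1),(cyl(q,24,q,30),2),(ring(q,30),3),(cyl(r,30,r,87),4),(cyl(r,87,r-3.5,92),5)]
    else:
        f,t,b=(32,23,16.5) if 'wide' in n else (22,14,9.5)
        L=[(cyl(f,0,f,8),1),(ring(f,8),2),(cyl(t,8,t,50),3),(ring(t,50),4),(ring(b,50),5)]
    for p,l in L:
        uv=proj(cam,p@R.T+[x,y,0])-[u0,v0]
        cv2.fillConvexPoly(lab,cv2.convexHull(((uv+.5)*S-.5).astype(np.float32)).round().astype(np.int32),l)
    return np.stack([cv2.resize((lab==k).astype(np.float32),(w,h),interpolation=cv2.INTER_AREA).ravel() for k in range(6)],1)
def pfit(cam,n,im,x,y,yaw0):
    c=proj(cam,[x,y,20])[0];b=26 if 'seat' in n else 15
    box=(int(c[0])-b,int(c[1])-b,2*b,2*b)
    I=im[box[1]:box[1]+2*b,box[0]:box[0]+2*b].reshape(-1,3).astype(float)
    def f(p):
        A=layers(cam,n,x+p[0],y+p[1],p[2]/30,box)
        A=cv2.GaussianBlur(A.reshape(2*b,2*b,6),(0,0),.5).reshape(-1,6)
        r=I-A@np.linalg.lstsq(A,I,rcond=None)[0]
        return np.minimum(np.abs(r),30).mean()
    best=None
    for dx,dy in ((0,0),(2,2),(-2,-1)):
        y0=yaw0*30
        r=minimize(f,[dx,dy,y0],method='Nelder-Mead',options=dict(initial_simplex=np.array([[dx,dy,y0],[dx+3,dy,y0],[dx,dy+3,y0],[dx+1,dy+1,y0+3]],float),xatol=.03,fatol=.001,maxiter=150))
        if best is None or r.fun<best.fun: best=r
    return np.array([x+best.x[0],y+best.x[1],best.x[2]/30,best.fun])
E
python3 - <<'E'
from photo import *
np.set_printoptions(precision=2,suppress=True)
P={'wide_sleeve':(439,-214,0),'narrow_sleeve':(446,187,0),'thick_spindle_seat':(584,-168,-.22),'thin_spindle_seat':(607,181,.08)}
for c in('top','side'):
  im=np.mean([snap(c) for _ in range(2)],0); np.save(c+'.npy',im)
  for n,p in P.items(): print(c,n,pfit(c,n,im,*p),flush=True)
o=robot.observe();print(o['t'])
from scipy.spatial.transform import Rotation as R
print(R.from_rotvec(o['tcp_rot']).as_matrix(),o['contact_force'])
E
```

```text
top wide_sleeve [ 440.53 -210.91    0.03    9.96]
top narrow_sleeve [445.4  187.7    0.07   8.86]
top thick_spindle_seat [ 583.72 -166.62   -0.17    9.9 ]
top thin_spindle_seat [609.73 182.65   0.13  10.44]
side wide_sleeve [ 438.5  -211.68    0.06    5.65]
side narrow_sleeve [443.75 185.88   0.07   8.32]
side thick_spindle_seat [ 579.82 -161.41   -0.26    8.1 ]
side thin_spindle_seat [607.24 180.09   0.17   7.74]
2.8
[[-0.97  0.26  0.  ]
 [ 0.26  0.97  0.  ]
 [-0.    0.   -1.  ]] [-0.29  1.33 -0.04]
```

```bash
cat > act.py <<'E'
from h import *
RY=np.array([0,np.pi,0]); RX=np.array([1,1,0])*np.pi/np.sqrt(2)   # closing along y / along x
def st(tag=''):
    o=robot.observe(); print(tag,'t',round(o['t'],2),'p',np.round(o['tcp_pos'],2),'F',np.round(o['contact_force'],2),'w',round(92*o['grip_width'],2),'gf',np.round(o['grip_force'],1),'tilt',np.round(o['tcp_rot'],3)); return o
def pick(x,y,op,N):
    grip(op); robot.movep([x,y,110],RY); robot.servo_line([x,y,13],feed=120); st('down')
    grip(0,5); robot.hold(.1); o=st('g1'); y1=o['tcp_pos'][1]
    grip(op); robot.servo_line([x,y,60],feed=200); robot.movep([x,y,60],RX); robot.servo_line([x,y,13],feed=120)
    grip(0,N); robot.hold(.2); st('g2')
    robot.servo_line([x,y,60],feed=100); robot.hold(.2); st('lift')
E
python3 - <<'E'
from act import *
for R in (RY,RX):
  for p in ([444.6,186.8,13],[608.5,181,43],[439.5,-211.3,13],[583.5,-166.5,43]): 
    q=kin.ik(p,R); print(None if q is None else np.round(q,2))
pick(444.6,186.8,.65,20)
snap('side','lift1.png')
E
```

```text
[-0.56  0.52  0.11  2.14 -0.12  0.49  1.21]
[-0.47  0.65  0.17  1.76 -0.15  0.74  1.35]
[ 0.06  0.55  0.39  2.14 -0.4   0.53  2.32]
[-0.05  0.63  0.37  1.84 -0.33  0.73  2.07]
[-0.76  0.54  0.35  2.15 -0.37  0.51 -0.13]
[-0.7   0.69  0.5   1.78 -0.45  0.78  0.02]
[ 0.02  0.55  0.44  2.14 -0.45  0.53  0.8 ]
[-0.34  0.74  0.78  1.86 -0.7   0.83  0.81]
down t 6.31 p [445.03 187.04  13.46] F [-0.41 -0.21  0.61] w 59.99 gf 0.0 tilt [-0.000e+00  3.141e+00  1.000e-03]
g1 t 6.98 p [444.78 186.7   13.23] F [-0.68 -1.18  5.11] w 27.99 gf 5.0 tilt [0.    3.141 0.   ]
g2 t 10.49 p [444.52 186.99  13.27] F [-1.35 -0.63  5.76] w 27.48 gf 20.0 tilt [-2.221 -2.221 -0.   ]
lift t 11.31 p [444.16 186.54  59.4 ] F [ 0.37  0.59 -1.44] w 27.42 gf 20.0 tilt [-2.221e+00 -2.221e+00  2.000e-03]
```

```bash
cat >> act.py <<'E'
def insert(x,y,k=.12,fmax=20):
    robot.movep([x,y,125],robot.observe()['tcp_rot']); robot.servo_line([x,y,107],feed=60); robot.hold(.3)
    b=np.mean([robot.observe()['contact_force'] for _ in range(1)],0); st('base'); z=107; p=np.array([x,y],float); last=b*0
    while z>40:
        z-=1.5 if z>97 or z<47 else 4
        robot.servo_line([p[0],p[1],z],feed=30); robot.hold(.06)
        o=robot.observe(); f=np.array(o['contact_force'])-b
        if z>90 or z<47 or np.hypot(*f[:2])>4: print(round(z,1),np.round(o['tcp_pos'],2),np.round(f,1),np.round(p,2))
        l=np.hypot(*f[:2])
        if l>2.5: p+=np.clip(k*f[:2],-.7,.7)
        if z<46 and f[2]>7: print('seated'); return True
        if f[2]>fmax or l>fmax: print('blocked',z,f); return False
    return True
E
python3 - <<'E'
from act import *
print(insert(608.4,181.5)); st('end')
snap('side','in1.png')
E
```

```text
base t 12.85 p [608.58 181.53 107.28] F [ 0.05 -0.21 -2.04] w 27.49 gf 20.0 tilt [ 2.222e+00  2.221e+00 -1.000e-03]
105.5 [608.38 181.43 105.46] [-0.7 -0.7  1. ] [608.4 181.5]
104.0 [608.37 181.47 103.93] [0.1 0.1 1.2] [608.4 181.5]
102.5 [608.38 181.49 102.44] [ 0.1  0.5 -0. ] [608.4 181.5]
101.0 [608.37 181.48 100.96] [-0.1  0.   0.7] [608.4 181.5]
99.5 [608.37 181.53  99.45] [0.2 0.1 0.3] [608.4 181.5]
98.0 [608.38 181.5   97.92] [0.1 0.2 0.3] [608.4 181.5]
96.5 [608.42 181.52  96.45] [-0.2  0.3  0.9] [608.4 181.5]
92.5 [608.46 181.53  92.37] [0.2 0.  0.2] [608.4 181.5]
44.5 [608.41 181.58  44.37] [-0.5 -0.1  0.3] [608.4 181.5]
43.0 [608.51 181.5   43.38] [-2.  -0.2  5.1] [608.4 181.5]
41.5 [608.52 181.49  43.27] [-6.1 -1.6 15.6] [608.4 181.5]
seated
True
end t 20.07 p [608.52 181.49  43.27] F [-6.03 -1.8  13.6 ] w 27.75 gf 20.0 tilt [-2.221e+00 -2.221e+00  1.000e-03]
```

```bash
python3 - <<'E'
from act import *
robot.servo_line([608.45,181.5,43.2],feed=30); robot.hold(.15); st('relax')
grip(.6); robot.servo_line([608.45,181.5,150],feed=150)
pick(439.4,-211.2,.88,30)
im=snap('side'); t=snap('top')
a=cv2.resize(im[205:265,195:255],(400,400),interpolation=3); b=cv2.resize(t[145:200,175:230],(400,400),interpolation=3)
cv2.imwrite('pics/chk1.png',np.hstack([a,b])[:,:,::-1])
E
```

```text
relax t 20.52 p [608.53 181.45  43.33] F [-2.45  0.07  4.71] w 27.37 gf 20.0 tilt [-2.222e+00 -2.221e+00  2.000e-03]
down t 25.32 p [ 439.82 -211.46   13.44] F [ 0.07 -0.77 -0.66] w 80.83 gf 0.0 tilt [ 0.000e+00  3.141e+00 -1.000e-03]
g1 t 26.03 p [ 439.67 -211.71   13.24] F [ 0.09 -2.48  3.28] w 46.62 gf 5.0 tilt [ 0.000e+00  3.141e+00 -1.000e-03]
g2 t 29.61 p [ 439.18 -211.1    13.15] F [-1.28  1.23  6.19] w 44.5 gf 30.0 tilt [-2.221 -2.221 -0.   ]
lift t 30.43 p [ 438.92 -211.04   59.41] F [ 0.29  0.19 -3.17] w 44.6 gf 30.0 tilt [-2.221e+00 -2.221e+00  1.000e-03]
```

View pics/chk1.png

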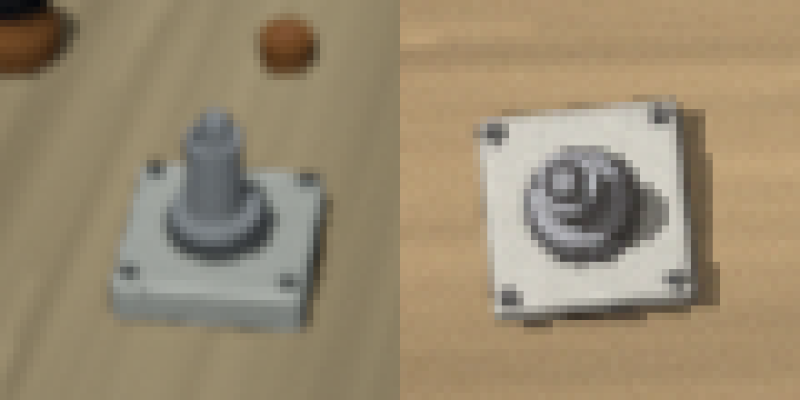

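The narrow sleeve sits flush on the thin shoulder, with the shaft standing out through the bore at crop (215,110), and the gripper is clear. Now the wide sleeve.

```bash
python3 - <<'E'
from act import *
robot.servo_line([439.4,-211.2,130],feed=150)
print(insert(583,-166.5)); st('end')
E
```

```text
base t 32.54 p [ 583.2  -166.51  107.29] F [ 0.05 -0.31 -2.7 ] w 44.67 gf 30.0 tilt [-2.221e+00 -2.222e+00 -1.000e-03]
105.5 [ 582.97 -166.43  105.46] [-0.4  1.4 -0.4] [ 583.  -166.5]
104.0 [ 582.97 -166.51  103.95] [ 0.4  0.5 -0.7] [ 583.  -166.5]
102.5 [ 582.96 -166.49  102.44] [-0.5  0.3 -1.2] [ 583.  -166.5]
101.0 [ 582.98 -166.5   100.96] [-0.1  0.2  0.3] [ 583.  -166.5]
99.5 [ 582.79 -166.69   99.4 ] [-0.2 -0.7 -1.1] [ 583.  -166.5]
98.0 [ 582.78 -166.71   97.86] [-0.1 -1.2 -1.3] [ 583.  -166.5]
96.5 [ 582.79 -166.71   96.38] [-1.1 -1.  -1.4] [ 583.  -166.5]
92.5 [ 582.64 -166.57   92.12] [-1.6 -2.2 -1.5] [ 583.  -166.5]
44.5 [ 582.63 -166.92   44.4 ] [ 0.1  0.2 -0.6] [ 582.58 -166.99]
43.0 [ 582.78 -167.16   43.26] [-0.2  0.5  4.2] [ 582.58 -166.99]
41.5 [ 582.81 -167.13   43.2 ] [-5.   2.  14.7] [ 582.58 -166.99]
seated
True
end t 39.76 p [ 582.81 -167.13   43.2 ] F [-4.92  1.7  12.04] w 44.84 gf 30.0 tilt [-2.220e+00 -2.221e+00 -2.000e-03]
```

```bash
python3 - <<'E'
from act import *
robot.servo_line([582.6,-167,43.2],feed=30); robot.hold(.15); st('relax')
grip(.8); robot.servo_line([582.6,-167,160],feed=150); robot.movep([450,0,250],RX); robot.hold(.3); st('clear')
im=snap('side'); t=snap('top')
a=cv2.resize(im[145:265,195:315],(400,400),interpolation=3); b=cv2.resize(t[150:205,282:337],(400,400),interpolation=3)
cv2.imwrite('pics/chk2.png',np.hstack([a,b])[:,:,::-1])
E
```

```text
relax t 40.16 p [ 582.68 -167.01   43.25] F [-1.18  0.22  1.81] w 44.67 gf 30.0 tilt [-2.22  -2.222 -0.   ]
clear t 42.9 p [450.26  -0.83 249.82] F [0.57 0.45 0.3 ] w 73.57 gf 0.0 tilt [ 2.223e+00  2.219e+00 -2.000e-03]
```

View pics/chk2.png

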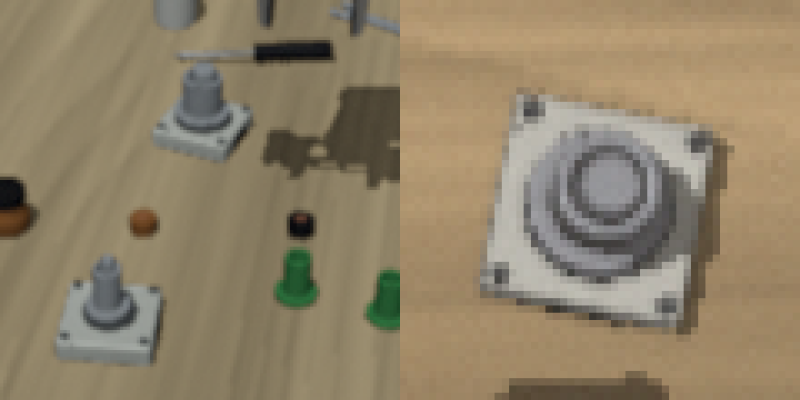

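Both sleeves sit flat on their shoulders: wide at crop (203,100), narrow at crop (108,295). The bystanders are in place and the gripper is clear.

```bash
python3 -c "
from cell import robot
print(robot.job_done())"
```

```text
the job is handed in; nothing more can be done
None
```

The wide sleeve is on the thick spindle and the narrow one on the thin spindle, both flange down and seated on their shoulders. The arm is clear, nothing else looked moved, and I handed the job in at about 43 s; no verdict came back.

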